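Unbolt the slide transport case

ROBOT

A 7-joint arm with a two-finger parallel gripper is mounted at the origin on the work surface. World frame = base frame: x ahead of the robot, y to its left, z up, the work surface at z = 0. Lengths are in m, angles in degrees, forces in N, time in s.
With the tool pointing down it reaches from about 0.35 to 0.9 m from the base axis. Payload 8.1 kg.
Tool frame: the origin (TCP) lies on the centre line of the jaws, within the pads' length; the fingertips stand 22 mm ahead of it and the grasp point (between the pads) lies 3 mm ahead of it; z points along the fingers, y is the line along which they close (so a half turn about z gives the same grasp; the last joint's range is limited). The gripper opens to 92 mm and grips with 3 to 60 N. Pads are 19 mm wide; open, the fingers measure 130 mm over their backs; the gripper's body (75 mm by 190 mm) begins 47 mm behind the grasp point.
Start: joints at [-69.133, 24.895, 1.432, 90.138, -0.665, 64.973, -4.303], TCP at [0.281, 0.558, 0.249] pointing down, gripper open.
Joint ranges: [-149.89, 149.89], [-25.12, 119.58], [-72.63, 75.52], [4.76, 147.25], [-75.54, 255.54], [6.69, 114.76], [-157.13, 157.13]. Speed limits (degrees/s): [127.2, 127.2, 172.46, 172.46, 180, 180, 180].

INTERFACE

Orientations are given as [roll, pitch, yaw] about the fixed x, y, z axes, in that order (R = Rz(yaw) Ry(pitch) Rx(roll)).
In Python, from rig import goto, move_linear, goto_joints, gripper_to, wait, ik, get_state, capture, camera_params, PlanningError, job_done, spot_in gives the robot as it stands. Calls block until the motion is done:
- goto(position, orientation): joint-space move of the TCP to a pose.
- move_linear(position, attitude=None, vel=0.15): straight line of the TCP; attitude=None keeps the orientation; vel is the mean speed in m/s.
- goto_joints(angles): joint-space move.
- gripper_to(opening, f_grip=None): opening from 0.0 (shut) to 1.0 (fully open); f_grip is the grip in N (None keeps the last); returns when the fingers have stopped.
- wait(seconds).
- ik(position, orientation): joint angles nearest the present ones, or None.
- get_state(): the state.
- capture(name): name is "side" or "top"; returns the picture (420x560x3 uint8, red, green, blue); there is no depth.
- camera_params(name): a dict with "fx", "fy", "cx", "cy" (pixels), "distortion" ([k1, k2, p1, p2, k3] as OpenCV has them; the pictures are not rectified), "rvec" (rotation vector, rad) and "tvec" (3), from world to camera coordinates, as OpenCV has them. Camera axes: x right, y down, z forward; pixel columns grow to the right and rows downward; lengths in m; the calibration is good to about 2 mm. A picture is of the moment at which its call begins. camera_params takes no time and is no camera call.
A pose or a line that the arm cannot do raises PlanningError and nothing moves.
- job_done(): hands the job in; it is judged then, once.
Trained networks look in the newest picture that a camera, given by its name, has taken for a name from the list of things; names that differ only in an ending like _2 or _b are one class to them, and where a whole thing is asked for, a point or a joint stands for the part that bears it (a point fixed in the world has none). Each returns a list of dicts, best first, with "score" (0 to 1); they miss things now and then, are a little off and sometimes report something else, mostly with a low value. They report only what shows in the picture. A call takes as long as a camera call.
- spot_in(camera, name): "point" ([column, row] in pixels, amid what is visible of it).
The state is a dict: "time_s": time; "q": joint angles; "joint_velocities": joint speeds; "tau": joint torques, N m; "tool_pos": TCP position; "eef_rot": TCP orientation; "ft_force": force on the tool from outside, world axes, zero at the start; "wrist_torque": the same for the moment, N m; "width": opening from 0.0 (shut) to 1.0 (fully open); "gripper_force": force on a finger pad.
Only numpy, scipy, OpenCV 4.12 (cv2) and the standard library are available. Lean on these libraries where they do the work, as an engineer would, in place of code of your own. Each camera call takes 0.05 s, during which the arm holds its last target. There are 200 camera calls.

TASK

Unbolt the hatch of the slide transport case: hold the red spring catch down with one fingertip and, while it is still held down, draw the bolt back by its lug with the other, right to its stop out of the keeper. Then let the catch spring back up so that it locks the bolt open. Lift nothing: leave the hatch closed and the bottles, boxes and other things lying about where they are.

Things in the scene. Friction and masses are not known exactly. Their poses are not given: they have to be found in the camera images.
- case: White aluminium slide transport case, fixed, 260 mm (its x) x 420 mm (y) x 140 mm tall; origin at the centre of its underside, z up, turned up to 0.4 rad. Its flat top, 140 mm up: a fixed deck over the +y part (y 21 to 210 mm) and a flush hinged hatch with a clear window over the -y part. Carrying handles stand out 29 mm at both y ends, 75 mm up.
- deck (a point): Point on the deck's surface under the bolt's axis, amid the bolt's 56 mm wide base plate. The axis runs along the case's y; the bolt is drawn back towards +y. In that order along it: keeper staple on the hatch, front guide, upright lug, catch with red thumb plate, rear guide. Keeper, guides and the catch's side walls (48 mm over all) are at most 23 mm high over the deck. Axes as the case's.
- lug_face (a point): Centre of the pulling face (-y face, away from the catch) of the bolt's lug, 38 mm over the deck. The lug is a dark steel upright plate with a yellow cap, 34 mm wide (x), 9 mm thick (from this face towards +y), its top 48 mm over the deck. Pushed towards +y it takes the bolt along. On the -y side of this face nothing is higher than 23 mm over the deck. Axes as the case's.
- thumb_top (a point): Centre of the top of the catch's red ribbed thumb plate, 36 mm over the deck when up, 28 mm when fully down; plate 36 mm (x) x 46 mm (y), level, going straight down. At the start 65 mm from the lug's pulling face along y; when the bolt is fully back its edge is 7 mm from the lug. It may be pressed anywhere on top and a fingertip may slide along it.
- catch: The whole catch, a yoke with the red thumb plate on top; its origin lies 36 mm below thumb_top and moves with it.
- bolt (a joint): Travel of the bolt in m: 0 shot into the keeper (start 0 to 0.001), 0.026 fully back at its stop, towards the case's +y; it has left the keeper from about 0.022. Sliding friction about 2.5 N. With the catch up it is locked, with 1.5 mm of play.
- catch_travel (a joint): How far the spring catch is pressed down in m: 0 up, 0.008 fully down; about 2.5 N at the top, 6.5 N fully down. Its pin, in a notch under the bolt, frees the bolt from 0.005 down. With the bolt back beyond 0.0245 the catch, let go, springs up into a second notch and locks the bolt open; before that it stays half down (about 0.005).
- hatch (a joint): Opening angle of the hatch in rad: 0 closed, growing as its edge by the bolt is lifted; hinged along the case's -y end, lies shut by its weight.
- oil_bottle: Amber immersion-oil bottle, 26 mm across, 58 mm tall, standing on the case's deck; origin at the centre of its underside. A bystander, to be left where it is.
- specimen_jar: White specimen jar with yellow lid, 42 mm across, 48 mm tall, standing on the case's deck; origin at the centre of its underside. A bystander, to be left where it is.
- cover_box: Small blue and white cover-glass box, 31 x 31 x 20 mm, standing on the case's deck; origin at the centre of its underside. A bystander, to be left where it is.
- slide_box: Green slide box, 87 x 102 x 36 mm, on the bench; origin at the centre of its underside. A bystander, to be left where it is.
- petri: Clear petri dish, 94 mm across, 17 mm tall, on the bench; origin at the centre of its underside. A bystander, to be left where it is.
- beaker: Glass beaker, 68 mm across, 85 mm tall, on the bench; origin at the centre of its underside. A bystander, to be left where it is.
- forceps: Steel forceps lying on the bench, 125 mm long, 4 mm thick; origin at the centre of its underside. A bystander, to be left where it is.
- wash_bottle: White wash bottle with red cap, 60 mm across, 165 mm tall, on the bench; origin at the centre of its underside. A bystander, to be left where it is.

How it is judged (in metres and radians):
On the way, in this order (a step that is already met when the one before it is completed fails the run):
1. a fingertip holds the catch down while the bolt is still shot (value of joint catch_travel above 0.0055 m and contact force between the fingers and catch above 1 N and value of joint bolt below 0.004 m), for 0.1 s.
2. the bolt is drawn back (20 mm or more) with the fingertip still holding the catch down (value of joint catch_travel above 0.0055 m and contact force between the fingers and catch above 1 N and value of joint bolt above 0.02 m), for 0.1 s.
At the end, for the whole second after the job is handed in: The bolt is right back (at least 23.5 of its 26 mm), the catch has sprung up again (within 2 mm of its top) so that it locks the bolt open, the hatch lies closed (under 0.03 rad), and bolt and catch are at rest (value of joint bolt above 0.0235 m and value of joint catch_travel below 0.002 m and value of joint hatch below 0.03 rad and velocity of joint bolt between -0.005 and 0.005 m/s and velocity of joint catch_travel between -0.005 and 0.005 m/s); the robot touches nothing.
It fails at once if the bolt is forced past the raised catch (value of joint bolt between 0.005 and 0.021 m and value of joint catch_travel below 0.003 m).
It fails at once if the hatch is lifted (more than 0.06 rad) (value of joint hatch above 0.06 rad).
It fails at once if a bystander is moved or lifted (more than 15 mm) (distance of any of oil_bottle, specimen_jar, cover_box, slide_box, petri, beaker, forceps, wash_bottle from where it was at the start of the episode above 0.015 m).
It also fails if it takes over 35 s, if anything falls off the work surface, if the arm or the gripper's body presses on something with over 40 N, if the wrist force passes 120 N, or if a joint passes its speed limit or range.

## Working session

There is one attempt and no reset: what is moved stays moved. The work goes in short steps, each a Python script; the robot and the scene stay as the last script left them, time stands still between calls to the robot, and variables do not carry over. Pictures are saved under pics/ and viewed, at most 10 in all, crops included, and the job is handed in when it is done.

```bash
mkdir -p pics; python3 - <<'E'
from rig import *
import cv2,numpy as np
ims=[]
for c in("top","side"):
    im=capture(c);cv2.imwrite(f"pics/{c}0.png",im[:,:,::-1])
    p=camera_params(c);R=cv2.Rodrigues(np.array(p["rvec"],float))[0];print(c,p["fx"],(-R.T@np.array(p["tvec"])).round(3),p["distortion"],R[2].round(2))
    for n in("case","deck","lug_face","thumb_top","oil_bottle","specimen_jar","cover_box"):
        print(n,[(np.round(d["point"],1).tolist(),round(d["score"],2)) for d in spot_in(c,n)[:3]])
print(get_state())
E
```

```text
top 388.15004498797475 [ 0.453 -0.068  1.132] [0.03020228 0.         0.         0.         0.        ] [ 0.07  0.01 -1.  ]
case [([247.6, 199.4], 0.8)]
deck [([214.9, 203.2], 0.61), ([249.2, 197.6], 0.56)]
lug_face [([218.3, 203.9], 0.57)]
thumb_top [([192.6, 194.1], 0.71)]
oil_bottle [([192.2, 195.3], 0.71)]
specimen_jar [([200.8, 152.6], 0.82), ([182.3, 222.1], 0.45), ([190.6, 197.3], 0.19)]
cover_box [([197.5, 151.3], 0.54), ([183.7, 219.1], 0.43)]
side 390.42837793442794 [ 0.454 -0.875  0.838] [-0.04272273  0.          0.          0.          0.        ] [ 0.07  0.75 -0.66]
case [([282.1, 215.6], 0.62), ([261.0, 158.9], 0.34)]
deck [([351.7, 392.2], 0.44)]
lug_face [([279.6, 167.6], 0.63)]
thumb_top [([284.7, 152.6], 0.55)]
oil_bottle []
specimen_jar [([312.7, 153.6], 0.43)]
cover_box [([262.8, 160.1], 0.52)]
{'time_s': 0.8, 'q': array([-69.1321613 ,  24.89249575,   1.43247169,  90.13625754,
        -0.66506126,  64.97258046,  -4.30387235]), 'joint_velocities': array([-0.03229645, -0.00404439,  0.01944628,  0.02384876, -0.00204277,
       -0.00992075,  0.05037744]), 'tau': array([ 4.88115711e-04, -6.67587447e+01,  9.83716473e-01, -3.14798319e+01,
       -6.07075123e-02,  3.25052545e-02,  3.57463205e-05]), 'tool_pos': array([0.28131143, 0.55814747, 0.2487791 ]), 'eef_rot': array([ 1.79993017e+02, -2.72304200e-04,  1.53247555e+02]), 'ft_force': array([-0.2133608 ,  0.28908811,  0.26492773]), 'wrist_torque': array([ 0.03754621,  0.01041137, -0.02672496]), 'gripper_force': 0.0, 'width': 1.0012016701373876}
```

```bash
python3 - <<'E'
import cv2
a=cv2.imread("pics/top0.png")
cv2.imwrite("pics/top0c.png",cv2.resize(a[100:300,120:380],None,fx=3,fy=3,interpolation=cv2.INTER_CUBIC))
a=cv2.imread("pics/side0.png")
cv2.imwrite("pics/side0c.png",cv2.resize(a[90:290,150:410],None,fx=3,fy=3,interpolation=cv2.INTER_CUBIC))
E
```

```text
(no output)
```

View pics/top0c.png

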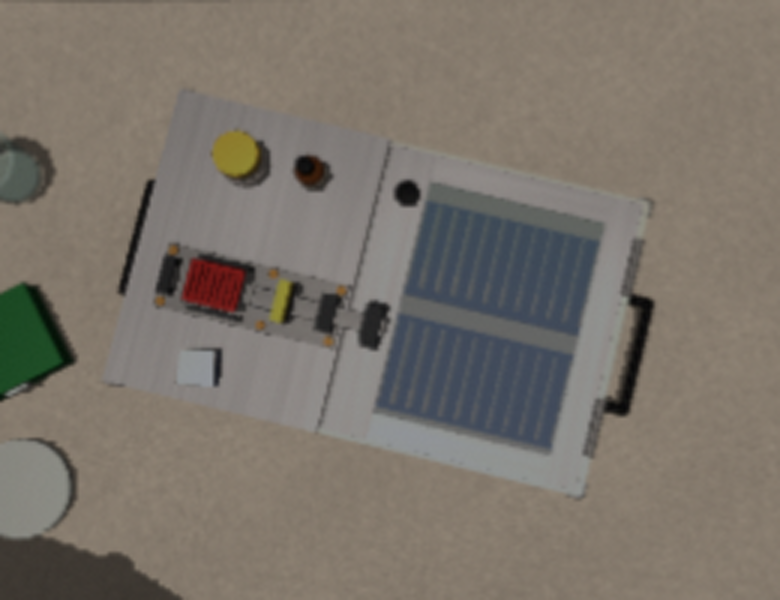

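View pics/side0c.png

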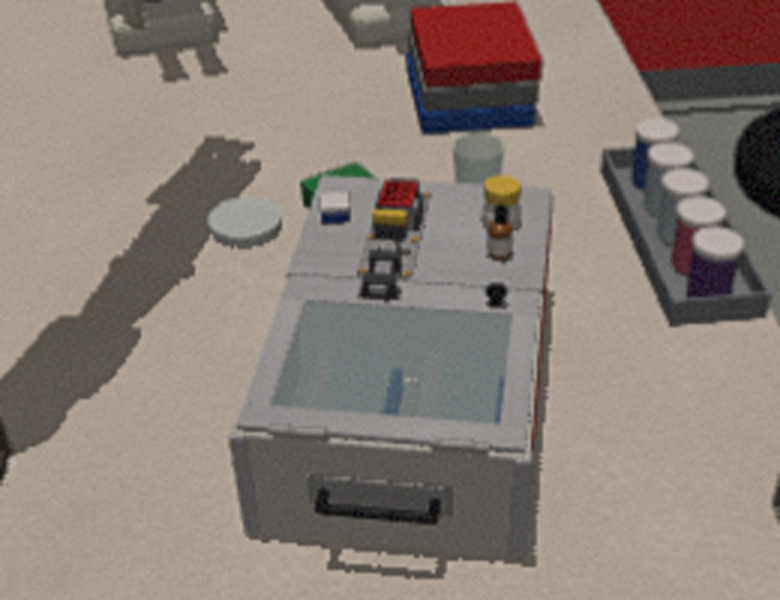

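```bash
cat > h.py <<'E'
from rig import *
import cv2,numpy as np
def px2w(c,uv,z):
    p=camera_params(c);K=np.array([[p["fx"],0,p["cx"]],[0,p["fy"],p["cy"]],[0,0,1]])
    n=cv2.undistortPoints(np.array([[uv]],float),K,np.array(p["distortion"],float))[0,0]
    R=cv2.Rodrigues(np.array(p["rvec"],float))[0];C=-R.T@np.array(p["tvec"]).ravel();d=R.T@np.array([*n,1])
    return C+d*(z-C[2])/d[2]
E
python3 - <<'E'
from h import *
T=lambda x,y,z:px2w("top",(120+x/3,100+y/3),z)
S=lambda x,y,z:px2w("side",(150+x/3,90+y/3),z)
c=[T(*q,.14) for q in((187,90),(107,383),(583,495),(650,200))]
for q in c:print(q.round(4))
print([np.linalg.norm(c[i]-c[i-1]).round(4) for i in range(4)])
u=(c[0]-c[3]+c[1]-c[2])[:2];print("yaw",np.degrees(np.arctan2(-u[0],u[1])))
u/=np.linalg.norm(u)
ctr=np.mean(c,0);print("case",ctr)
for n,P in dict(thumbT=T(214,286,.176),thumbS=S(398,193,.176),lugT=T(282,301,.188),lugS=S(389,216,.186)).items():
    d=(P-ctr)[:2];print(n,P.round(4),"along",(d@u).round(4),"x",(d@[u[1],-u[0]]).round(4))
g=T(354,282,.14);print("hatch seam along",((g-ctr)[:2]@u))
E
```

```text
[0.7164 0.2101 0.14  ]
[0.4635 0.2747 0.14  ]
[ 0.3672 -0.1292  0.14  ]
[ 0.6178 -0.1891  0.14  ]
[np.float64(0.4112), np.float64(0.261), np.float64(0.4152), np.float64(0.2576)]
yaw -13.633828486139878
case [0.54121269 0.04162907 0.14      ]
thumbT [0.5425 0.1756 0.176 ] along 0.1305 x -0.0303
thumbS [0.5444 0.1703 0.176 ] along 0.1258 x -0.0273
lugT [0.5288 0.1171 0.188 ] along 0.0704 x -0.0298
lugS [0.5297 0.1131 0.186 ] along 0.0668 x -0.028
hatch seam along 0.02437004737302805
```

```bash
cat >> h.py <<'E'
YAW=-13.63;_a=np.radians(YAW)
U=np.array([-np.sin(_a),np.cos(_a)]);X=np.array([np.cos(_a),np.sin(_a)])
O=np.array([0.5412,0.0416])
def P(al,x,z): return [*(O+U*al+X*x),z]
ORI=[180,0,180+YAW]
E
python3 - <<'E'
from h import *
print(ik(P(.0815,-.029,.26),ORI))
goto(P(.0815,-.029,.30),ORI)
gripper_to(46/92)
move_linear(P(.0815,-.029,.225),vel=.12)
s=get_state();print(s["time_s"],s["tool_pos"],P(.0815,-.029,.225),s["eef_rot"],s["width"],s["ft_force"])
t=capture("top");b=capture("side")
z=lambda a,r,c:cv2.resize(a[r:r+100,c:c+130,::-1],None,fx=3,fy=6 and 3,interpolation=cv2.INTER_CUBIC)
cv2.imwrite("pics/n1.png",np.hstack([z(t,140,140),z(b,90,220)]))
E
```

```text
[-28.79849467  17.05090021  12.59982895 100.95230769  -4.13729708
  62.44576101  61.55056245]
4.2833 [0.53263516 0.12771016 0.22558908] [np.float64(0.5322222617029732), np.float64(0.1276386553536845), 0.225] [1.79976325e+02 4.16111996e-02 1.66367613e+02] 0.4998460222812413 [-0.45863756 -0.60515635  0.53143914]
```

View pics/n1.png

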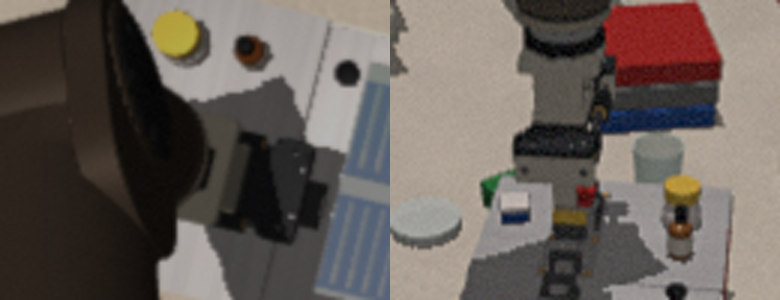

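```bash
python3 - <<'E'
from h import *
p=camera_params("side");K=np.array([[p["fx"],0,p["cx"]],[0,p["fy"],p["cy"]],[0,0,1]])
pr=lambda w:cv2.projectPoints(np.array([w],float),np.array(p["rvec"],float),np.array(p["tvec"],float),K,np.array(p["distortion"],float))[0][0,0].round(1)
for dx in(-.0095,.0095):print("tip front outer",pr(P(.0585-.019,-.029+dx,.203)),"body",pr(P(.0815-.095,-.029+dx*75/19,.27)))
im=capture("side");cv2.imwrite("pics/n2.png",cv2.resize(im[130:200,240:320,::-1],None,fx=7,fy=7,interpolation=cv2.INTER_CUBIC))
E
```

```text
tip front outer [274.6 162.1] body [260.7 151.6]
tip front outer [281.  162.4] body [287.9 153.1]
```

View pics/n2.png

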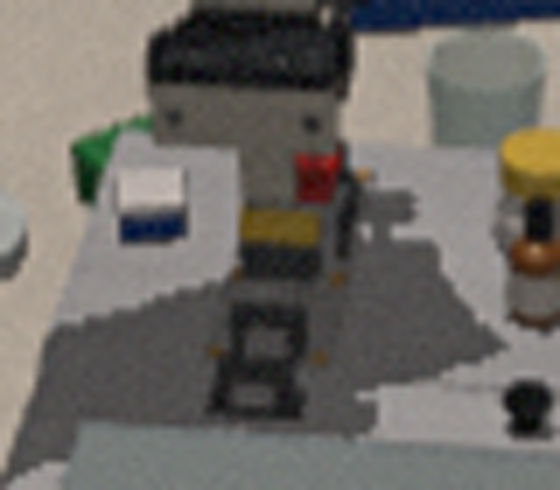

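```bash
python3 - <<'E'
from h import *
f0=get_state()["ft_force"]
for z in(.211,.205,.2015,.199,.197,.195,.193,.1915,.190,.189,.188):
    move_linear(P(.0805,-.029,z),vel=.05);wait(.1)
    s=get_state();f=s["ft_force"]-f0;print(round(s["time_s"],2),z,s["tool_pos"][2].round(4),f.round(2))
    if z>.203 and f[2]>2 or f[2]>6.2:break
E
```

```text
4.97 0.211 0.211 [ 0.99 -1.27  1.01]
5.33 0.205 0.205 [ 0.49 -0.36  0.33]
5.68 0.2015 0.2015 [ 0.39 -0.    0.06]
6.03 0.199 0.199 [0.18 0.02 0.91]
6.38 0.197 0.197 [ 0.79 -1.15 -0.22]
6.73 0.195 0.195 [ 0.88 -1.28  0.76]
7.08 0.193 0.1931 [ 0.08 -1.3   3.75]
7.43 0.1915 0.1916 [-0.43 -2.02  4.52]
7.78 0.19 0.1901 [ 0.19 -2.11  6.21]
```

```bash
python3 - <<'E'
from h import *
for z in(.190,.189,.188,.187,.1865,.186):
    move_linear(P(.0805,-.029,z),vel=.05)
    F=[]
    for _ in range(6): wait(.03);F.append(get_state()["ft_force"])
    s=get_state();f=np.mean(F,0);print(round(s["time_s"],2),z,s["tool_pos"].round(4),f.round(2))
    if f[2]>9:break
im=capture("side");cv2.imwrite("pics/n3.png",cv2.resize(im[130:200,240:320,::-1],None,fx=7,fy=7,interpolation=cv2.INTER_CUBIC))
E
```

```text
8.23 0.19 [0.5321 0.1267 0.19  ] [ 0.21 -1.34  4.74]
8.68 0.189 [0.532  0.1267 0.1891] [ 0.45 -1.3   5.44]
9.13 0.188 [0.5321 0.1267 0.1881] [-0.09 -1.3   5.87]
9.58 0.187 [0.5321 0.1267 0.1872] [ 0.14 -1.5   5.99]
10.03 0.1865 [0.5321 0.1267 0.1867] [ 0.11 -1.76  6.63]
10.48 0.186 [0.5322 0.1266 0.1865] [-0.92 -1.87  8.79]
```

View pics/n3.png

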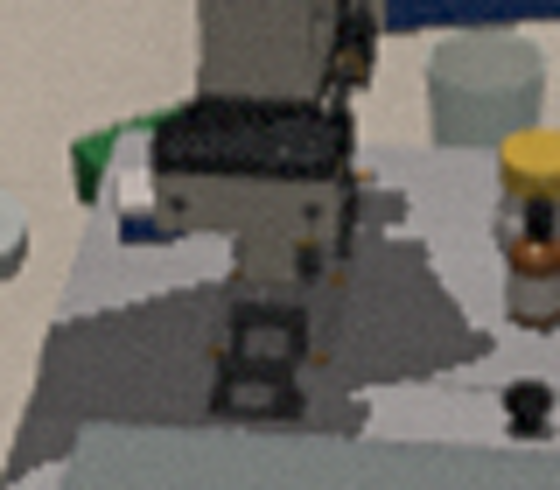

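```bash
python3 - <<'E'
from h import *
U3=np.array([*U,0])
move_linear(P(.0805,-.029,.1868),vel=.05)
for d in [*np.arange(4,28,4),*np.arange(28,40,1)]:
    move_linear(P(.0805+d/1000,-.029,.1868),vel=.06)
    F=[]
    for _ in range(3): wait(.03);F.append(get_state()["ft_force"])
    s=get_state();f=np.mean(F,0);al=(s["tool_pos"][:2]-O)@U
    print(round(s["time_s"],2),d,al.round(4),s["tool_pos"][2].round(4),"fU",(f@U3).round(2),"fz",f[2].round(2))
    if f@U3<-14 or f[2]>25:break
im=capture("side");cv2.imwrite("pics/n4.png",cv2.resize(im[130:200,240:320,::-1],None,fx=7,fy=7,interpolation=cv2.INTER_CUBIC))
E
```

```text
11.13 4 0.0813 0.1867 fU -10.67 fz 10.18
11.48 8 0.0819 0.1867 fU -21.94 fz 16.84
```

```bash
python3 - <<'E'
from h import *
s=get_state();print(s["width"],s["gripper_force"],s["ft_force"],s["wrist_torque"],s["eef_rot"])
im=capture("top");cv2.imwrite("pics/t5.png",im[:,:,::-1])
a=cv2.resize(im[140:220,150:240,::-1],None,fx=4.4,fy=4.4,interpolation=cv2.INTER_CUBIC)
im=capture("side");b=cv2.resize(im[120:200,240:330,::-1],None,fx=4.4,fy=4.4,interpolation=cv2.INTER_CUBIC)
cv2.imwrite("pics/n5.png",np.hstack([a,b]))
E
```

```text
0.49863115351261983 13.532280027866364 [ -6.4245654  -21.44966908  16.45540763] [-4.20655855  1.49517169  0.10083766] [-1.79550224e+02 -1.22709239e-01  1.66086865e+02]
```

View pics/n5.png

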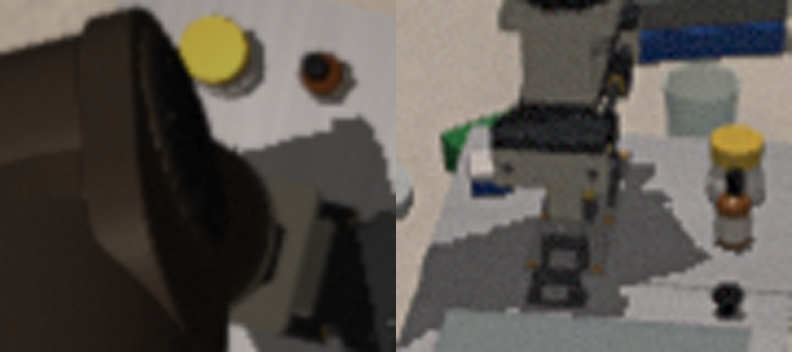

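```bash
python3 - <<'E'
from h import *
move_linear(P(.0805,-.029,.1868),vel=.1)
move_linear(P(.0805,-.029,.212),vel=.1)
gripper_to(54/92)
move_linear(P(.0865,-.029,.212),vel=.1)
wait(.1);f0=np.mean([get_state()["ft_force"] for _ in range(3)],0)
for z in(.206,.200,.197,.195,.193,.192,.191,.190,.189,.188):
    move_linear(P(.0865,-.029,z),vel=.06)
    F=[]
    for _ in range(3): wait(.03);F.append(get_state()["ft_force"])
    s=get_state();f=np.mean(F,0)-f0;print(round(s["time_s"],2),z,s["tool_pos"][2].round(4),f.round(2),round(s["gripper_force"],2))
    if z>.203 and f[2]>2 or f[2]>8:break
E
```

```text
13.39 0.206 0.2059 [ 0.    0.27 -0.16] 0.0
13.74 0.2 0.1999 [-0.52 -0.1  -0.06] 0.0
14.09 0.197 0.1973 [ 0.41 -0.27  3.01] 1.5
14.44 0.195 0.1952 [1.11 0.1  3.96] 2.03
14.79 0.193 0.1932 [0.91 0.28 5.  ] 2.51
15.14 0.192 0.1923 [ 0.8  -0.15  5.41] 2.75
15.49 0.191 0.1913 [1.08 0.23 5.97] 2.98
15.84 0.19 0.1904 [ 1.03 -0.18  5.91] 3.22
16.19 0.189 0.1901 [-2.16 -1.43 12.71] 6.58
```

```bash
python3 - <<'E'
from h import *
U3=np.array([*U,0]);Z=.1899
move_linear(P(.0865,-.029,Z),vel=.05)
for d in [4,8,12,18,24,*range(27,42,1)]:
    move_linear(P(.0865+d/1000,-.029,Z),vel=.06)
    F=[]
    for _ in range(2): wait(.03);F.append(get_state()["ft_force"])
    s=get_state();f=np.mean(F,0);al=(s["tool_pos"][:2]-O)@U
    print(round(s["time_s"],2),d,al.round(4),s["tool_pos"][2].round(4),"fU",(f@U3).round(2),"fz",f[2].round(2))
    if f@U3<-13 or f[2]>25 or f[2]<2.5:break
E
```

```text
16.76 4 0.0893 0.1903 fU -3.97 fz 8.62
17.07 8 0.0924 0.1903 fU -7.68 fz 11.57
17.39 12 0.0959 0.1903 fU -8.58 fz 11.54
17.71 18 0.1011 0.1903 fU -11.25 fz 13.82
18.02 24 0.1071 0.1903 fU -10.17 fz 12.96
18.34 27 0.1101 0.1903 fU -10.95 fz 12.57
18.66 28 0.1109 0.1902 fU -11.11 fz 13.07
18.98 29 0.1119 0.1903 fU -11.14 fz 13.53
19.29 30 0.1129 0.1903 fU -11.28 fz 13.2
19.61 31 0.114 0.1902 fU -10.75 fz 12.6
19.93 32 0.115 0.1902 fU -10.63 fz 12.16
20.24 33 0.116 0.1902 fU -10.51 fz 12.25
20.56 34 0.1171 0.1902 fU -10.71 fz 12.45
20.88 35 0.1181 0.1902 fU -10.63 fz 12.2
21.19 36 0.1192 0.1902 fU -10.27 fz 12.32
21.51 37 0.1202 0.1902 fU -10.25 fz 11.63
21.82 38 0.1211 0.1902 fU -10.7 fz 12.12
22.14 39 0.1211 0.1902 fU -13.38 fz 13.13
```

```bash
python3 - <<'E'
from h import *
U3=np.array([*U,0]);Z=.1899
def rep(t):
    s=get_state();f=s["ft_force"];print(t,round(s["time_s"],2),((s["tool_pos"][:2]-O)@U).round(4),s["tool_pos"][2].round(4),(f@U3).round(2),f[2].round(2))
move_linear(P(.1270,-.029,Z),vel=.06);wait(.1);rep("push")
move_linear(P(.1195,-.029,Z),vel=.06);wait(.05);rep("back")
move_linear(P(.1195,-.029,.196),vel=.06);wait(.05);rep("up")
move_linear(P(.1195,-.029,.27),vel=.15);rep("clear")
a=capture("side");cv2.imwrite("pics/n6.png",cv2.resize(a[120:200,240:330,::-1],None,fx=6,fy=6,interpolation=cv2.INTER_CUBIC))
E
```

```text
push 22.49 0.1212 0.1901 -18.0 16.72
back 22.82 0.1184 0.1902 -2.15 8.14
up 23.12 0.119 0.1961 -2.18 3.07
clear 23.76 0.1195 0.269 0.36 -0.48
```

View pics/n6.png

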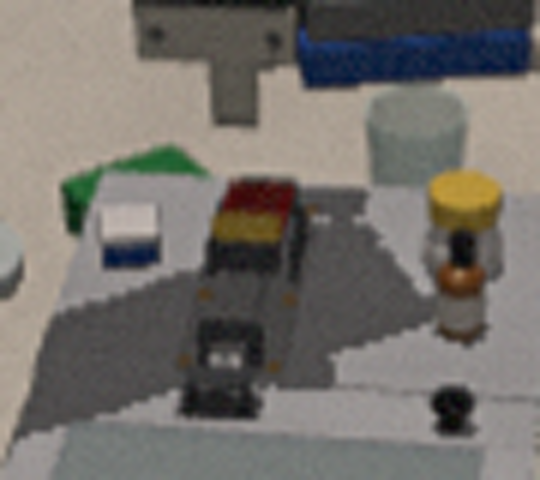

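The lug now sits against the thumb plate. The catch also followed the finger up, with 3 N still felt at about 2 mm below its top, so it is in the second notch.

```bash
python3 -c "
from rig import *
print(job_done(),get_state()['time_s'])"
```

```text
the job is handed in; nothing more can be done
the job is handed in; nothing more can be done
```

I handed the job in at about 24 s of the 35 s: the bolt was drawn back to its stop with the catch held down, and the catch then sprang up to lock it open. The interface returned no verdict; this rests on the forces felt and a last picture.

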